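# Load the slide cassette up the scanner's feeder ramp

## Robot

A 7-joint arm with a two-finger parallel gripper is mounted at the origin on the work surface. World frame = base frame: x ahead of the robot, y to its left, z up, the work surface at z = 0. Lengths are in m, angles in rad, forces in N, time in s.
With the tool pointing down it reaches from about 0.425 to 0.875 m from the base axis. Payload 4.7 kg.
Tool frame: the origin (TCP) lies at the centre of the arm's flange, where the gripper is bolted on; the fingertips stand 182 mm ahead of it and the grasp point (between the pads) lies ahead of it (ctrl.hold_point_z is the z of the grasp point in the tool frame, in m); z points along the fingers, y is the direction in which the jaws open and shut (so a half turn about z gives the same grasp; the last joint's range is limited). The gripper opens to 87 mm and grips with 3 to 60 N. Pads are 19 mm wide; open, the fingers measure 117 mm over their backs; the gripper's body (75 mm by 190 mm) begins 51 mm behind the grasp point.
Start: joints at [1.251, 0.321, -0.07, 1.45, 0.023, 1.371, -0.057], TCP at [0.213, -0.614, 0.405] pointing down, gripper open.
Joint ranges: [-2.86, 2.86], [-0.3, 2.09], [-1.38, 1.24], [0.06, 2.45], [-1.56, 4.7], [0.09, 2.05], [-2.69, 2.69]. Speed limits (rad/s): [2.57, 2.57, 3.14, 3.14, 3.14, 3.14, 3.14].

## Interface

Orientations are given as a rotation vector (axis times angle).
In Python, from bench import get_state, imaging, workorder, ctrl gives the robot as it stands.
- The arm moves only by the tool step_arm, never from a script. Its argument "increments" is a list of rows, each an object of numbers: "claw": the opening, from 0 (shut) to 1 (fully open); "tx", "ty", "tz": the shift along the tool's x, y, z in m; "spin": the turn about the tool's z in degrees. A call has 1 to 8 rows; each row is the pose to reach, as a shift and turn from the pose commanded when the call began, along the tool's axes at that moment; what a row does not reach only later rows make up. A row lasts 1/12 s, in which the tool goes at most 41.7 mm and 7.16 degrees, less where a joint would pass 70% of its speed; a pose out of reach is approached as far as the arm can. A call with a gripper value outside its range is refused whole. The fingers move at their own pace and stop on an object; "force" is the grip in N (left out, the last holds). Time passes only in rows, so rows that repeat a pose let the fingers close. It gives the time, the measured TCP pose, the force and the opening at its end, in the units of the state.
- get_state(): the state, without advancing time (a new reading comes with each control period).
- imaging.get_image(name): name is "scene" or "side" or "wrist"; returns the picture (420x560x3 uint8, blue, green, red); there is no depth.
- imaging.camera_params(name): a dict with "intrinsics" (3x3 intrinsics, pixels), "distortion" ([k1, k2, p1, p2, k3] as OpenCV has them; the pictures are not rectified), "camera_from_world" (4x4, takes a point from world to camera coordinates). Camera axes: x right, y down, z forward; pixel columns grow to the right and rows downward; lengths in m; the calibration is good to about 2 mm. A picture is of the moment at which its call begins: read the wrist's pose just before it. camera_params takes no time and is no camera call; for the wrist camera it gives the pose at the moment of the call.
- workorder.close_job(): hands the job in, once; it reports no verdict.
The state is a dict: "time": time; "joint_positions": joint angles; "qd": joint speeds; "joint_torque": joint torques, N m; "position": TCP position; "tool_rot": TCP orientation; "ft_force": force on the tool from outside, world axes, zero at the start; "torque": the same for the moment, N m; "grip_width": opening from 0.0 (shut) to 1.0 (fully open).
Only numpy, scipy, OpenCV 4.12 (cv2) and the standard library are available. Lean on these libraries where they do the work, as an engineer would, in place of code of your own. Each camera call takes 0.05 s, during which the arm holds its last target. There are 200 camera calls.

## Task

Load the blue slide cassette: push it along its own lane and up the loading ramp until it rests against the black stop at the top, and leave it lying there. Slide it, do not lift it out of its lane, and leave the orange cassette where it is.

Things in the scene. Friction and masses are not known exactly. Their poses are not given: they have to be found in the camera images.
- blue_cassette: Blue plastic slide cassette, to be loaded: (sizes in mm) open tray 90 long (its x) x 60 wide (y), walls 20 high, holding upright glass slides that reach 30 above its underside, 7 in from the end walls. Loose, about 0.18 kg. Origin: centre of underside; z up, x uphill along the lane (within 4 degrees at the start). Starts on the level floor of either lane.
- orange_cassette: Orange cassette of the same make, size, origin and axes as the blue one, loose, on the level floor of the other lane. To be left alone.
- ramp: White sloping deck (mm), fixed, rising at 8 degrees, 160 long. Origin on its surface at the foot of the black stop, midway between the lanes; x uphill along the slope, y left of uphill, z square to the deck. The stop's face is at x = 0, across both lanes, 30 high. A cassette against it has its origin at x = -45, z = 0; friction holds it there when let go.
- feeder: Fixed two-lane feeder (mm) that carries the ramp. Origin at table height under the foot of the slope; x level, uphill, y left, z up. Level grey floor, 8 above the table, from x = -170 (open end, table beyond) to 0, then the slope. Lane centres at y = +40 and -40, each 72 wide between aluminium rails 8 wide, 10 high, along floor and slope.

How it is judged:
By the outcome, as a careful person would: the job done as asked, in the order asked, and still so for the second after the job is handed in, with the robot touching nothing.
It also fails if it takes over 32 s, if anything falls off the work surface, if the arm or the gripper's body presses on something with over 40 N, if the wrist force passes 120 N, or if a joint passes its speed limit or range.

## Working session

There is one attempt and no reset: what is moved stays moved. The work goes in short steps, Python scripts to look and compute and a tool call to move; the robot and the scene stay as the last step left them, time stands still between calls to the robot, and variables do not carry over. Pictures are saved under pics/ and viewed, on a budget of 10 in all, crops included, one or two more only if the job needs it, and the job is handed in when it is done.

Besides the shell and the picture viewer there is one more tool, called after "Emit:" by a JSON object that holds its "op" and its "data". step_arm: Moves the arm, as the interface text tells. Its arguments: {"type":"object","properties":{"increments":{"type":"array"},"force":{"type":"number"}},"required":["increments"]}

```bash
ls; mkdir -p pics; python3 - <<'E'
from bench import get_state, imaging, workorder, ctrl
import cv2,numpy as np
np.set_printoptions(precision=4,suppress=True)
s=get_state();print(s['time'],s['position'],s['tool_rot'],ctrl.hold_point_z)
for n in ("scene","side"):
    cv2.imwrite(f"pics/{n}0.png",imaging.get_image(n))
    p=imaging.camera_params(n);print(n,p)
E
```

```text
pics
0.0 [ 0.2129 -0.6139  0.4037] [-3.0962 -0.5216  0.0006] 0.1635
scene {'intrinsics': array([[448.1689,   0.    , 279.2264],
       [  0.    , 448.1689, 204.275 ],
       [  0.    ,   0.    ,   1.    ]]), 'distortion': array([-0.1445,  0.    ,  0.    ,  0.    ,  0.    ]), 'camera_from_world': array([[-0.2739,  0.9617, -0.0106,  0.0882],
       [ 0.6276,  0.1704, -0.7597, -0.3285],
       [-0.7288, -0.2147, -0.6502,  1.1261],
       [ 0.    ,  0.    ,  0.    ,  1.    ]])}
side {'intrinsics': array([[492.2331,   0.    , 287.0727],
       [  0.    , 492.2331, 224.3659],
       [  0.    ,   0.    ,   1.    ]]), 'distortion': array([-0.1812,  0.    ,  0.    ,  0.    ,  0.    ]), 'camera_from_world': array([[-0.8791, -0.4766,  0.0022,  0.5304],
       [-0.2832,  0.5187, -0.8067,  0.171 ],
       [ 0.3833, -0.7098, -0.591 ,  0.6007],
       [ 0.    ,  0.    ,  0.    ,  1.    ]])}
```

View pics/scene0.png

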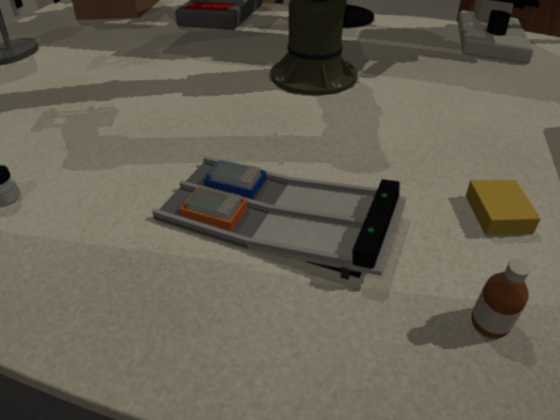

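View pics/side0.png

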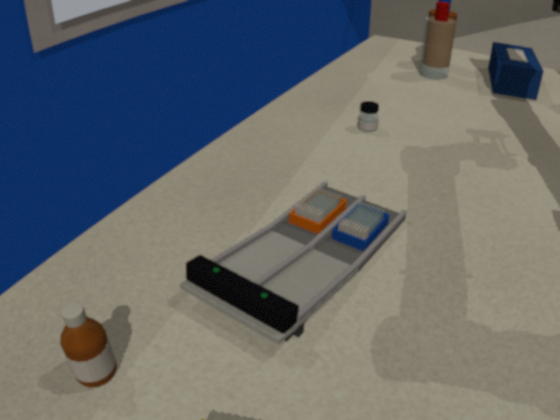

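The scene view has blue at (236,178), orange at (214,208), the black stop at (378,222) and open-end rail tips at (206,162) and (157,214). The side view has blue at (361,225), orange at (318,210) and stop dots at (216,270) and (264,295). Blue is in the lane nearer the robot, and uphill is roughly +y.

```bash
cat > h.py <<'E'
import cv2,numpy as np
from bench import get_state, imaging, workorder, ctrl
np.set_printoptions(precision=4,suppress=True)
def rays(p,uv):
    T=p['camera_from_world'];n=cv2.undistortPoints(np.array(uv,float).reshape(-1,1,2),p['intrinsics'],p['distortion'])[:,0]
    d=np.c_[n,np.ones(len(n))]@T[:3,:3];return -T[:3,:3].T@T[:3,3],d
def plane(p,uv,z):
    c,d=rays(p,uv);return c+d*((z-c[2])/d[:,2])[:,None]
def tri(pa,a,pb,b):
    ca,da=rays(pa,a);cb,db=rays(pb,b);o=[]
    for x,y in zip(da,db):
        t=np.linalg.lstsq(np.c_[x,-y],cb-ca,rcond=None)[0];P,Q=ca+x*t[0],cb+y*t[1];o.append([*(P+Q)/2,np.linalg.norm(P-Q)])
    return np.array(o)
def mask(im,lo,hi):
    m=cv2.inRange(cv2.cvtColor(im,cv2.COLOR_BGR2HSV),lo,hi);return m
E
python3 - <<'E'
from h import *
P={n:imaging.camera_params(n) for n in("scene","side")};I={n:cv2.imread(f"pics/{n}0.png") for n in P}
box={"scene":(150,150,130,110),"side":(270,170,150,90)}
g={"scene":(350,175,55,90),"side":(180,250,130,80)}
def comps(n,b,lo,hi,k,amin):
    x,y,w,h=b;m=mask(I[n][y:y+h,x:x+w],lo,hi)
    _,_,st,c=cv2.connectedComponentsWithStats(m);i=[j for j in np.argsort(-st[1:,4])+1 if st[j,4]>=amin][:k]
    return [c[j]+[x,y] for j in i],m
G={n:sorted(comps(n,g[n],(45,100,60),(80,255,255),2,2)[0],key=lambda c:c[1]) for n in P}
print("dots",G);print(tri(P["scene"],G["scene"],P["side"],G["side"]))
for col,lo,hi in(("blue",(105,120,40),(130,255,255)),("orange",(3,150,80),(18,255,255))):
    for n in P:
        c,m=comps(n,box[n],lo,hi,1,50);x,y,_,_=box[n]
        cn=max(cv2.findContours(m,0,2)[0],key=cv2.contourArea)
        h=cv2.convexHull(cn);a=cv2.approxPolyDP(h,3,True)[:,0]+[x,y]
        print(col,n,a.tolist());print(plane(P[n],a,.028)[:,:2].tolist() and plane(P[n],a,.028)[:,:2])
print("rail end",plane(P["scene"],[(206,162),(157,214)],.018),plane(P["side"],[(404,213),(324,186)],.018))
big=[cv2.resize(I[n][y:y+h,x:x+w],(560,420),interpolation=2) for n,(x,y,w,h) in {"scene":(145,145,270,202),"side":(175,165,250,187)}.items()]
cv2.imwrite("pics/crop.png",cv2.resize(np.vstack(big),(450,600)) if 0 else np.hstack([cv2.resize(b,(400,300)) for b in big]))
E
```

```text
dots {'scene': [array([384.    , 194.7143]), array([370.5, 229.5])], 'side': [array([215.7778, 269.5   ]), array([263.8824, 294.5882])]}
[[0.5715 0.2265 0.0975 0.0212]
 [0.5421 0.1977 0.0219 0.0251]]
blue scene [[265, 174], [252, 198], [204, 182], [208, 174]]
[[ 0.4706  0.0175]
 [ 0.5369  0.0165]
 [ 0.5182 -0.0746]
 [ 0.4957 -0.0769]]
blue side [[388, 214], [387, 223], [363, 250], [332, 238], [337, 225]]
[[ 0.4524 -0.0722]
 [ 0.4455 -0.0472]
 [ 0.4547  0.036 ]
 [ 0.5077  0.0315]
 [ 0.5146 -0.0033]]
orange scene [[247, 207], [231, 230], [180, 208], [184, 203], [242, 198]]
[[ 0.5598  0.0159]
 [ 0.6149  0.01  ]
 [ 0.5897 -0.0849]
 [ 0.5769 -0.084 ]
 [ 0.5411  0.0011]]
orange side [[345, 199], [344, 209], [317, 233], [289, 222], [293, 210]]
[[ 0.533  -0.0793]
 [ 0.5225 -0.0504]
 [ 0.5335  0.0311]
 [ 0.5856  0.0263]
 [ 0.5959 -0.0068]]
rail end [[ 0.4507 -0.1011  0.018 ]
 [ 0.6026 -0.121   0.018 ]] [[ 0.4327 -0.1027  0.018 ]
 [ 0.5891 -0.1153  0.018 ]]
```

```bash
python3 - <<'E'
from h import *
P={n:imaging.camera_params(n) for n in("scene","side")}
print(tri(P["scene"],[(384,194.7),(370.5,229.5)],P["side"],[(263.9,294.6),(215.8,269.5)]))
print("railends tri",tri(P["scene"],[(206,162),(157,214)],P["side"],[(404,213),(324,186)]))
E
```

```text
[[0.5177 0.2184 0.0629 0.0001]
 [0.5973 0.2082 0.0625 0.0002]]
railends tri [[ 0.4356 -0.1103  0.0093  0.0061]
 [ 0.5944 -0.1272  0.0097  0.0005]]
```

View pics/crop.png

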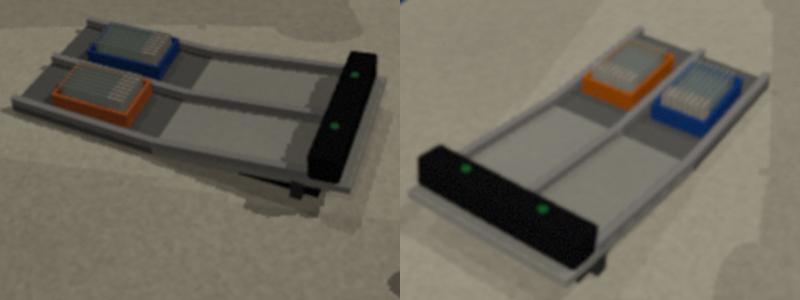

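The stop's green dots triangulate to 80.2 mm apart at z = 0.0625, and the rail ends to 159.7 mm apart, both matching the given sizes.

- **Feeder:** uphill is u ≈ (0.127, 0.992), with the origin at about (0.537, 0.050).
- **Blue cassette:** it's in the left lane, with its back wall at feeder x ≈ -131 mm.
- **Plan:** put two part-open fingers behind the back wall and push.

Emit:
{"op": "step_arm", "data": {"increments": [{"tx": 0.417, "ty": -0.398, "tz": 0.1, "spin": -63.6, "claw": 0.28}, {"tx": 0.417, "ty": -0.398, "tz": 0.1, "spin": -63.6, "claw": 0.28}, {"tx": 0.417, "ty": -0.398, "tz": 0.1, "spin": -63.6, "claw": 0.28}, {"tx": 0.417, "ty": -0.398, "tz": 0.1, "spin": -63.6, "claw": 0.28}, {"tx": 0.417, "ty": -0.398, "tz": 0.1, "spin": -63.6, "claw": 0.28}, {"tx": 0.417, "ty": -0.398, "tz": 0.1, "spin": -63.6, "claw": 0.28}, {"tx": 0.417, "ty": -0.398, "tz": 0.1, "spin": -63.6, "claw": 0.28}, {"tx": 0.417, "ty": -0.398, "tz": 0.1, "spin": -63.6, "claw": 0.28}]}}

```text
time: 0.77
position: [0.3634, -0.32, 0.3472]
tool_rot: [-2.463, -1.95, 0.001]
ft_force: [2.2, 0.4, -0.3]
grip_width: 0.482
```

```bash
cat >> h.py <<'E'
from scipy.spatial.transform import Rotation as Ro
u=np.array([.127,.992,0]);l=np.array([-.992,.127,0]);O=np.array([.5366,.0499,0])
def where(goal=None):
    s=get_state();p=np.array(s['position']);R=Ro.from_rotvec(s['tool_rot']).as_matrix();d=p-O
    print("t",s['time'],"pos",p,"feeder mm",1e3*np.array([d@u,d@l,p[2]-.182]),"yaw tool x",np.degrees(np.arctan2(R[1,0],R[0,0])),"tilt z",R[:,2],"F",np.array(s['ft_force']),"grip",s['grip_width'])
    if goal is not None:
        g=np.array(goal)/1e3;G=O+g[0]*u+g[1]*l+[0,0,g[2]+.182];print("tool shift",R.T@(G-p))
        print("spin",np.degrees(np.arctan2(R[1,0],R[0,0]))-82.7)
E
python3 -c "
from h import *
where([-158,39,110])"
```

```text
t 0.7667 pos [ 0.3634 -0.32    0.3472] feeder mm [-388.9425  124.8211  165.2106] yaw tool x 76.75978358964605 tilt z [-0.0004 -0.0002 -1.    ] F [ 2.2152  0.3647 -0.2938] grip 0.4821352119699719
tool shift [0.2385 0.0615 0.0551]
spin -5.940216410353955
```

Emit:
{"op": "step_arm", "data": {"increments": [{"tx": 0.22, "ty": 0.06, "tz": 0.05, "spin": -5, "claw": 0.28}, {"tx": 0.22, "ty": 0.06, "tz": 0.05, "spin": -5, "claw": 0.28}, {"tx": 0.22, "ty": 0.06, "tz": 0.05, "spin": -5, "claw": 0.28}, {"tx": 0.22, "ty": 0.06, "tz": 0.05, "spin": -5, "claw": 0.28}, {"tx": 0.22, "ty": 0.06, "tz": 0.05, "spin": -5, "claw": 0.28}, {"tx": 0.22, "ty": 0.06, "tz": 0.05, "spin": -5, "claw": 0.28}, {"tx": 0.22, "ty": 0.06, "tz": 0.05, "spin": -5, "claw": 0.28}, {"tx": 0.22, "ty": 0.06, "tz": 0.05, "spin": -5, "claw": 0.28}]}}

```text
time: 1.43
position: [0.4733, -0.1208, 0.2972]
tool_rot: [-2.376, -2.053, 0.001]
ft_force: [-0.9, 0.5, 0.1]
grip_width: 0.282
```

```bash
python3 -c "
from h import *
where([-158,39,10])
cv2.imwrite('pics/w1.png',imaging.get_image('wrist'))"
```

```text
t 1.4333 pos [ 0.4733 -0.1208  0.2972] feeder mm [-177.3708   41.1543  115.2013] yaw tool x 81.6476163317688 tilt z [-0.0013  0.0005 -1.    ] F [-0.8652  0.4673  0.1147] grip 0.2816301777441279
tool shift [0.0193 0.0019 0.1052]
spin -1.0523836682312009
```

View pics/w1.png

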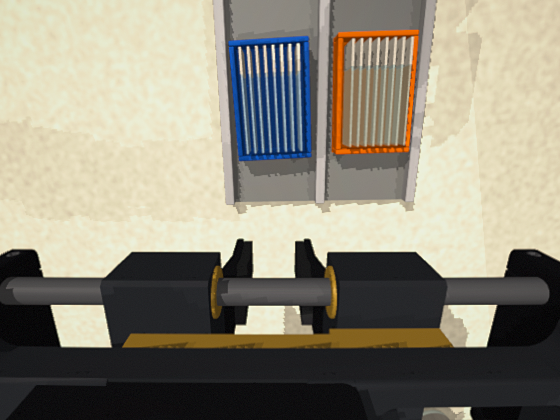

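The wrist view shows blue's back wall from (240,160) to (311,156), the open end of the lane at y ≈ 203, and the fingers ahead of it. I'll check these against my feeder frame.

```bash
python3 -c "
from h import *
p=imaging.camera_params('wrist')
for n,uv,z in(('rail ends L,C,R',[(229.5,204),(320,203),(409,202)],.018),('blue back/front top',[(240,161),(312,157),(229,40),(308,37)],.028),('orange',[(334,154),(415,151)],.028)):
    d=plane(p,uv,z)-O;print(n,1e3*np.c_[d@u,d@l])
"
```

```text
rail ends L,C,R [[-175.3058   81.3255]
 [-176.1155    0.619 ]
 [-176.889   -78.9194]]
blue back/front top [[-135.8195   68.7796]
 [-133.8221    9.5623]
 [ -45.8309   72.2813]
 [ -45.133    13.6744]]
orange [[-131.7502   -8.4098]
 [-130.6157  -74.7206]]
```

Frame agrees to about 5 mm, and blue's back wall is at -135. Descending behind it.

Emit:
{"op": "step_arm", "data": {"increments": [{"tx": 0.017, "ty": 0.001, "tz": 0.04, "spin": -1, "claw": 0.28}, {"tx": 0.017, "ty": 0.001, "tz": 0.07, "spin": -1, "claw": 0.28}, {"tx": 0.017, "ty": 0.001, "tz": 0.09, "spin": -1, "claw": 0.28}, {"tx": 0.017, "ty": 0.001, "tz": 0.1, "spin": -1, "claw": 0.28}, {"tx": 0.017, "ty": 0.001, "tz": 0.1, "spin": -1, "claw": 0.28}]}}

```text
time: 1.9
position: [0.4751, -0.1072, 0.1958]
tool_rot: [-2.364, -2.064, 0.004]
ft_force: [-1.2, -0.8, -0.0]
grip_width: 0.274
```

```bash
python3 -c "
from h import *
where([-60,40,15])
cv2.imwrite('pics/s2.png',np.hstack([cv2.resize(imaging.get_image('scene')[130:280,140:420],(400,214)),cv2.resize(imaging.get_image('wrist'),(400,300))[:214]]))"
```

```text
t 1.9 pos [ 0.4751 -0.1072  0.1958] feeder mm [-163.6065   41.0709   13.7945] yaw tool x 82.26660752093349 tilt z [-0.0043  0.0009 -1.    ] F [-1.1796 -0.8437 -0.0187] grip 0.2744185680544269
tool shift [ 0.1036  0.0003 -0.0012]
spin -0.43339247906651224
```

View pics/s2.png

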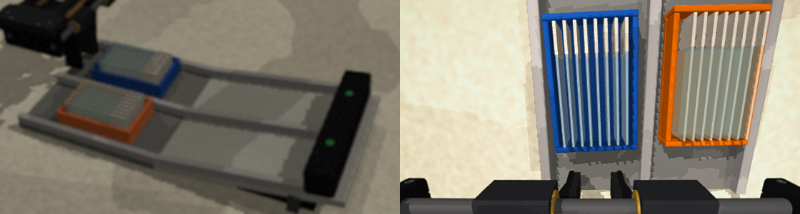

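Fingertips sit in the lane behind blue, centred on it: wrist crop (571,178) and (617,178), cassette centre column about 593. Pushing along the level part.

Emit:
{"op": "step_arm", "data": {"increments": [{"tx": 0.01}, {"tx": 0.018}, {"tx": 0.026}, {"tx": 0.036}, {"tx": 0.046}, {"tx": 0.056}, {"tx": 0.066}, {"tx": 0.076}]}}

```text
invalid input at $.increments[0]: expected keys claw, tx, ty, tz, spin
```

```bash
python3 -c "
from h import *
where([0,40,15])"
```

```text
t 2.0 pos [ 0.4768 -0.1068  0.1985] feeder mm [-163.0631   39.3783   16.5038] yaw tool x 82.30949623083306 tilt z [ 0.0007 -0.0005 -1.    ] F [ 0.7238 -0.4729  0.1568] grip 0.2808760577468182
tool shift [ 0.163  -0.0018  0.0014]
spin -0.39050376916694063
```

Emit:
{"op": "step_arm", "data": {"increments": [{"tx": 0.01, "ty": 0, "tz": 0.001, "spin": -0.4, "claw": 0.28}, {"tx": 0.018, "ty": 0, "tz": 0.001, "spin": -0.4, "claw": 0.28}, {"tx": 0.026, "ty": 0, "tz": 0.001, "spin": -0.4, "claw": 0.28}, {"tx": 0.036, "ty": 0, "tz": 0.001, "spin": -0.4, "claw": 0.28}, {"tx": 0.046, "ty": 0, "tz": 0.001, "spin": -0.4, "claw": 0.28}, {"tx": 0.056, "ty": 0, "tz": 0.001, "spin": -0.4, "claw": 0.28}, {"tx": 0.066, "ty": 0, "tz": 0.001, "spin": -0.4, "claw": 0.28}, {"tx": 0.076, "ty": 0, "tz": 0.001, "spin": -0.4, "claw": 0.28}]}}

```text
time: 2.67
position: [0.4868, -0.0294, 0.1969]
tool_rot: [2.355, 2.078, -0.0]
ft_force: [-0.2, -2.5, 2.1]
grip_width: 0.281
```

```bash
python3 -c "
from h import *
where([0,40,15])
cv2.imwrite('pics/s3.png',np.hstack([cv2.resize(imaging.get_image('scene')[130:280,140:420],(400,214)),cv2.resize(imaging.get_image('wrist'),(400,300))[:214]]))"
```

```text
t 2.6667 pos [ 0.4868 -0.0294  0.1969] feeder mm [-84.9393  39.3186  14.9478] yaw tool x 82.84124784507046 tilt z [ 0.0002 -0.0006 -1.    ] F [-0.1762 -2.4558  2.0715] grip 0.28056608216311074
tool shift [ 0.0849 -0.0005 -0.0001]
spin 0.14124784507045263
```

View pics/s3.png

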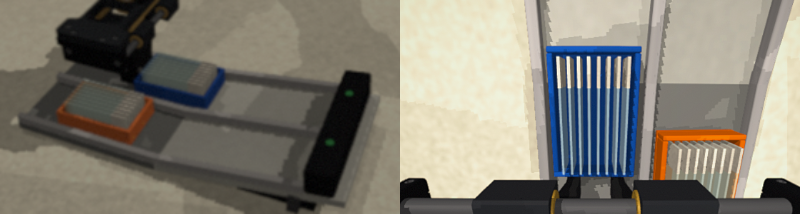

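Blue slides straight with about 2.5 N. Continuing to the ramp foot.

Emit:
{"op": "step_arm", "data": {"increments": [{"tx": 0.01, "ty": 0, "tz": 0, "spin": 0, "claw": 0.28}, {"tx": 0.02, "ty": 0, "tz": 0, "spin": 0, "claw": 0.28}, {"tx": 0.03, "ty": 0, "tz": -0.001, "spin": 0, "claw": 0.28}, {"tx": 0.04, "ty": 0, "tz": -0.001, "spin": 0, "claw": 0.28}, {"tx": 0.05, "ty": 0, "tz": -0.001, "spin": 0, "claw": 0.28}, {"tx": 0.06, "ty": 0, "tz": -0.002, "spin": 0, "claw": 0.28}, {"tx": 0.07, "ty": 0, "tz": -0.002, "spin": 0, "claw": 0.28}, {"tx": 0.08, "ty": 0, "tz": -0.003, "spin": 0, "claw": 0.28}]}}

```text
time: 3.43
position: [0.4969, 0.049, 0.2]
tool_rot: [2.355, 2.077, -0.003]
ft_force: [-0.8, -5.7, 3.6]
grip_width: 0.281
```

```bash
python3 -c "
from h import *
where([35,40,22])"
```

```text
t 3.4333 pos [0.4969 0.049  0.2   ] feeder mm [-5.9025 39.2708 18.025 ] yaw tool x 82.81447657300288 tilt z [-0.0002 -0.0024 -1.    ] F [-0.7574 -5.6907  3.5583] grip 0.281493505743209
tool shift [ 0.0409 -0.0007 -0.0041]
spin 0.11447657300287517
```

```bash
python3 -c "
from h import *
where([35,40,22])
cv2.imwrite('pics/s4.png',np.hstack([cv2.resize(imaging.get_image('side')[160:340,170:420],(400,288)),cv2.resize(imaging.get_image('wrist'),(400,300))[:288]]))
where()"
```

```text
t 3.4333 pos [0.4969 0.049  0.2   ] feeder mm [-5.9025 39.2708 18.025 ] yaw tool x 82.81447657300288 tilt z [-0.0002 -0.0024 -1.    ] F [-0.7574 -5.6907  3.5583] grip 0.281493505743209
tool shift [ 0.0409 -0.0007 -0.0041]
spin 0.11447657300287517
t 3.5333 pos [0.4971 0.0509 0.2003] feeder mm [-3.9926 39.3474 18.3012] yaw tool x 82.94467254672615 tilt z [ 0.0013  0.0007 -1.    ] F [0.7922 0.7706 0.4565] grip 0.277407307861299
```

View pics/s4.png

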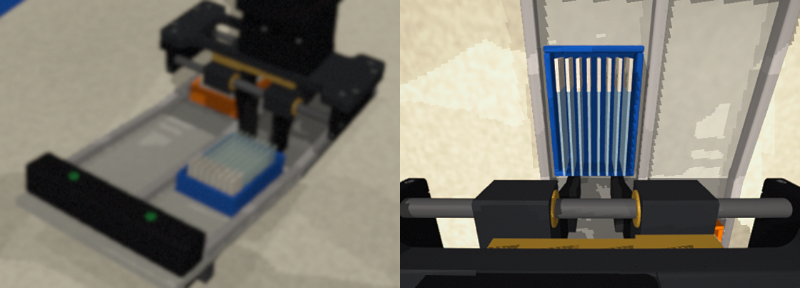

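Blue is on the slope, straight in its lane, with the fingers behind it. Continuing with the slope.

Emit:
{"op": "step_arm", "data": {"increments": [{"tx": 0.006, "ty": 0, "tz": -0.001, "spin": 0, "claw": 0.28}, {"tx": 0.012, "ty": 0, "tz": -0.001, "spin": 0, "claw": 0.28}, {"tx": 0.018, "ty": 0, "tz": -0.002, "spin": 0, "claw": 0.28}, {"tx": 0.024, "ty": 0, "tz": -0.003, "spin": 0, "claw": 0.28}, {"tx": 0.03, "ty": 0, "tz": -0.004, "spin": 0, "claw": 0.28}, {"tx": 0.036, "ty": 0, "tz": -0.005, "spin": 0, "claw": 0.28}, {"tx": 0.042, "ty": 0, "tz": -0.005, "spin": 0, "claw": 0.28}, {"tx": 0.042, "ty": 0, "tz": -0.005, "spin": 0, "claw": 0.28}]}}

```text
time: 4.2
position: [0.5021, 0.0917, 0.2052]
tool_rot: [2.354, 2.079, 0.0]
ft_force: [-1.1, -2.9, 2.9]
grip_width: 0.28
```

```bash
python3 -c "
from h import *
where()
p=imaging.camera_params('wrist');im=imaging.get_image('wrist')
cv2.imwrite('pics/s5.png',np.hstack([cv2.resize(imaging.get_image('side')[160:340,170:420],(400,288)),cv2.resize(im,(400,300))[:288]]))
"
```

```text
t 4.2 pos [0.5021 0.0917 0.2052] feeder mm [37.0474 39.499  23.151 ] yaw tool x 82.88586484713832 tilt z [ 0.0005 -0.0005 -1.    ] F [-1.1253 -2.9184  2.898 ] grip 0.2804507942740087
```

View pics/s5.png

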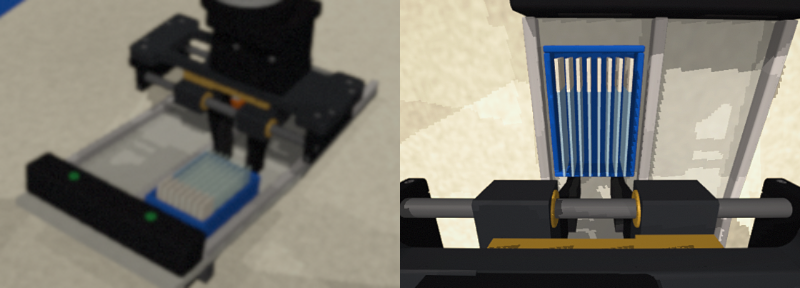

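The remaining gap to the stop looks like 15–20 mm: wrist crop has blue's front at row 47 and the stop at row 17. I'll advance slowly now.

Emit:
{"op": "step_arm", "data": {"increments": [{"tx": 0.004, "ty": 0, "tz": -0.001, "spin": 0, "claw": 0.28}, {"tx": 0.008, "ty": 0, "tz": -0.001, "spin": 0, "claw": 0.28}, {"tx": 0.011, "ty": 0, "tz": -0.002, "spin": 0, "claw": 0.28}, {"tx": 0.012, "ty": 0, "tz": -0.002, "spin": 0, "claw": 0.28}, {"tx": 0.012, "ty": 0, "tz": -0.002, "spin": 0, "claw": 0.28}]}}

```text
time: 4.72
position: [0.5033, 0.1036, 0.2067]
tool_rot: [-2.355, -2.079, -0.001]
ft_force: [0.5, 0.0, 0.6]
grip_width: 0.277
```

Emit:
{"op": "step_arm", "data": {"increments": [{"tx": 0.001, "ty": 0, "tz": 0, "spin": 0, "claw": 0.28}, {"tx": 0.002, "ty": 0, "tz": 0, "spin": 0, "claw": 0.28}, {"tx": 0.003, "ty": 0, "tz": 0, "spin": 0, "claw": 0.28}, {"tx": 0.003, "ty": 0, "tz": 0, "spin": 0, "claw": 0.28}]}}

```text
time: 5.05
position: [0.5038, 0.1053, 0.2068]
tool_rot: [2.356, 2.077, -0.001]
ft_force: [-1.4, -3.1, 2.0]
grip_width: 0.279
```

```bash
python3 -c "
from h import *
where()
im=imaging.get_image('wrist');cv2.imwrite('pics/s6.png',np.hstack([cv2.resize(imaging.get_image('side')[160:340,170:420],(400,288)),cv2.resize(im,(400,300))[:288]]))
"
```

```text
t 5.05 pos [0.5038 0.1053 0.2068] feeder mm [50.7697 39.6101 24.7648] yaw tool x 82.80379222084335 tilt z [-0.0003 -0.0008 -1.    ] F [-1.3652 -3.0659  2.0143] grip 0.27882082671902764
```

View pics/s6.png

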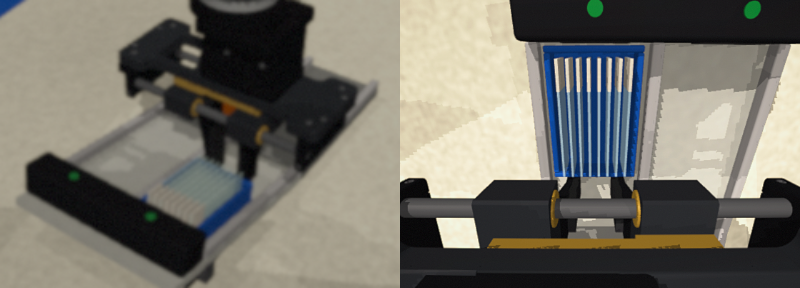

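A gap of a few millimetres is left (wrist crop rows 42–46). Creeping on until the force rises.

Emit:
{"op": "step_arm", "data": {"increments": [{"tx": 0.001, "ty": 0, "tz": 0, "spin": 0, "claw": 0.28}, {"tx": 0.002, "ty": 0, "tz": 0, "spin": 0, "claw": 0.28}, {"tx": 0.003, "ty": 0, "tz": 0, "spin": 0, "claw": 0.28}, {"tx": 0.003, "ty": 0, "tz": 0, "spin": 0, "claw": 0.28}]}}

```text
time: 5.48
position: [0.5043, 0.1074, 0.2069]
tool_rot: [2.356, 2.076, -0.003]
ft_force: [-1.5, -8.0, 4.6]
grip_width: 0.281
```

Emit:
{"op": "step_arm", "data": {"increments": [{"tx": 0.001, "ty": 0, "tz": 0, "spin": 0, "claw": 0.28}, {"tx": 0.002, "ty": 0, "tz": 0, "spin": 0, "claw": 0.28}, {"tx": 0.002, "ty": 0, "tz": 0, "spin": 0, "claw": 0.28}]}}

```text
time: 5.73
position: [0.5045, 0.1081, 0.2069]
tool_rot: [2.356, 2.074, -0.007]
ft_force: [-2.9, -10.0, 6.3]
grip_width: 0.281
```

The force rose to 10 N with the motion stalled, so it's seated. Before leaving, I'll check from the wrist image that the gap has closed.

```bash
python3 -c "
from h import *
where()
im=imaging.get_image('wrist');cv2.imwrite('pics/s7.png',np.hstack([cv2.resize(im[0:160,340-180:480],(560,280),interpolation=2)]))
where()
"
```

```text
t 5.7333 pos [0.5045 0.1081 0.2069] feeder mm [53.614  39.2642 24.9152] yaw tool x 82.73429598534663 tilt z [-0.0015 -0.0052 -1.    ] F [ -2.8668 -10.0366   6.2518] grip 0.2808003828806708
t 5.7833 pos [0.5045 0.108  0.2069] feeder mm [53.5399 39.2611 24.9035] yaw tool x 82.7277399357224 tilt z [-0.0015 -0.0052 -1.    ] F [ -1.9011 -10.3268   7.779 ] grip 0.28375969226778747
```

View pics/s7.png

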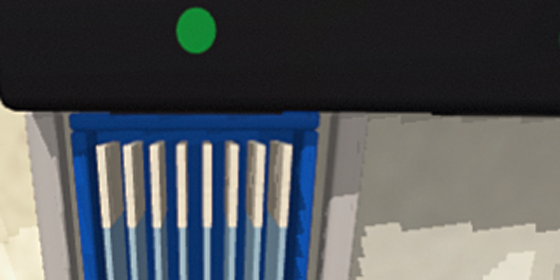

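Blue's front wall is flush against the stop (row ~113, x 72–318) and square to it. Backing straight off, then up.

Emit:
{"op": "step_arm", "data": {"increments": [{"tx": -0.004, "ty": 0, "tz": 0, "spin": 0, "claw": 0.28}, {"tx": -0.01, "ty": 0, "tz": 0, "spin": 0, "claw": 0.28}, {"tx": -0.02, "ty": 0, "tz": 0, "spin": 0, "claw": 0.28}, {"tx": -0.03, "ty": 0, "tz": 0, "spin": 0, "claw": 0.28}, {"tx": -0.03, "ty": 0, "tz": -0.03, "spin": 0, "claw": 0.28}, {"tx": -0.03, "ty": 0, "tz": -0.07, "spin": 0, "claw": 0.28}, {"tx": -0.03, "ty": 0, "tz": -0.1, "spin": 0, "claw": 0.28}, {"tx": -0.03, "ty": 0, "tz": -0.12, "spin": 0, "claw": 0.28}]}}

```text
time: 6.45
position: [0.5012, 0.0808, 0.3299]
tool_rot: [2.355, 2.076, 0.005]
ft_force: [0.4, -0.7, -0.1]
grip_width: 0.282
```

Emit:
{"op": "step_arm", "data": {"increments": [{"tx": -0.02, "ty": 0, "tz": -0.02, "spin": 0, "claw": 0.28}, {"tx": -0.02, "ty": 0, "tz": -0.02, "spin": 0, "claw": 0.28}, {"tx": -0.02, "ty": 0, "tz": -0.02, "spin": 0, "claw": 0.28}, {"tx": -0.02, "ty": 0, "tz": -0.02, "spin": 0, "claw": 0.28}, {"tx": -0.02, "ty": 0, "tz": -0.02, "spin": 0, "claw": 0.28}, {"tx": -0.02, "ty": 0, "tz": -0.02, "spin": 0, "claw": 0.28}]}}

```text
time: 6.95
position: [0.4977, 0.0615, 0.3455]
tool_rot: [-2.354, -2.078, 0.002]
ft_force: [0.8, -0.4, 0.3]
grip_width: 0.279
```

```bash
python3 -c "
from h import *
where()
im=imaging.get_image('wrist');cv2.imwrite('pics/s8.png',np.hstack([cv2.resize(imaging.get_image('side')[160:340,170:420],(400,288)),cv2.resize(im,(400,300))[:288]]))
"
```

```text
t 6.95 pos [0.4977 0.0615 0.3455] feeder mm [  6.5559  40.0896 163.4548] yaw tool x 82.88495221545776 tilt z [-0.0023  0.0006 -1.    ] F [ 0.8427 -0.4266  0.2545] grip 0.2794276891815143
```

View pics/s8.png

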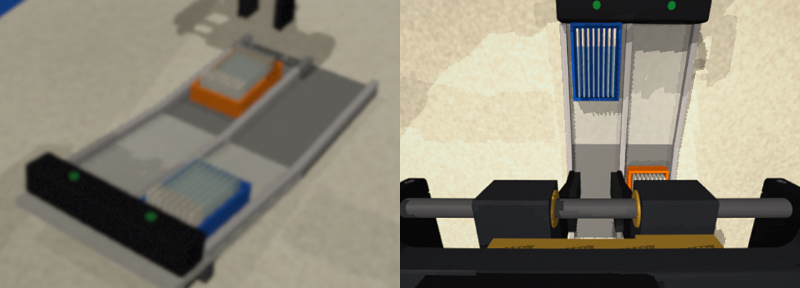

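Blue still rests against the stop (wrist crop 573–621, 22–101), orange is in its lane, and the gripper is clear. One numeric check of orange, then I'll hand in.

```bash
python3 -c "
from h import *
for im in(cv2.imread('pics/side0.png'),imaging.get_image('side')):
    m=mask(im[170:260,270:420],(3,150,80),(18,255,255));print(cv2.boundingRect(m))
print(workorder.close_job())"
```

```text
(19, 28, 57, 36)
(19, 28, 58, 36)
the job is handed in; nothing more can be done
None
```

The blue cassette is lying against the black stop at the top of its ramp, and I have handed the job in. I pushed it from behind with two part-open fingers, along the level floor and up the slope, without lifting it. That took about 7 s of the 32 s allowed.

- **Seating:** the push stalled at about 10 N. The wrist picture at that moment showed the front wall flush and square to the stop, and blue was still there after the gripper backed off.
- **Orange cassette:** it did not move. Its outline in the side view matches the start to within one pixel.
- **Forces:** contact readings peaked at about 13 N, well under the limits, and were back to noise level with the arm clear.
- **Disagreement:** the camera views placed the feeder about 5 mm apart along the lane, so I found the stop by force and the close-up picture instead.
- **Refused call:** one move call was refused for missing fields, and nothing moved.

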